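# Mount the lantern holder on the slotted uprights

### The job

Mount the yellow lantern holder, the one with two steel claws on its back, on the slotted aluminium uprights: hook one claw into each slot while the orange latch bar behind the slots is still up, then press the holder down until it is fully home and the claws have pushed the latch bar down. Let go and leave it hanging there on its own.

Things in the scene. Friction and masses are not known exactly. Their poses are not given: they have to be found in the camera images.
- grip (a point): Grip point of the loose yellow lantern holder (0.3 kg): mid-thickness of its front tongue (50 wide, 8 thick), 15 below the tongue's top, 105 above the underside. x: from back plate (104 wide, 6 thick, 108 high) to tongue, 71 clear between them; y along the width; z up. Grip the tongue across x. The similar blue holder has no claws.
- claws (a point): Same holder, same axes: rear surface of back plate, midway between the claws (y +-40, 12 wide), level with their necks' underside; 80 behind (-x) and 10 below grip. Each claw: neck 8 high going back, then a leg slanting down and back; its inner side is 8 behind the plate at the neck, 18 at the tip, 20 lower; 25 deep in all. The slant draws the holder in.
- slots (a point): Fixed uprights, 183 high: front surface (sheet 6 thick), midway between the 2 slots (y +-40, 34 wide, 48 high), level with their lower edge, 125 above the shelf. x out of the front, away from the robot; z up. Holder home: claws is here, axes agreeing. Enter with the necks' underside 30 above this level, back plate to about 5 from the surface, then down.
- latch (a joint): Orange latch bar behind the front sheets across both uprights, ends sticking out at the sides. Value: metres pushed down; 0 up, 0.010 with the holder fully home, 0.013 end stop. The claw tips meet it with the holder 10 mm above home. It resists with about 6 N, more than the holder's weight, and stays where left.
There are look-alikes about, which are no part of the job. Several things look just like the part that bears grip: the one meant starts farthest to the robot's left.

How it is judged:
By the outcome, as a careful person would: the job done as asked, in the order asked, and still so for the second after the job is handed in, with the robot touching nothing.
It also fails if it takes over 42 s, if anything falls off the work surface, if the arm or the gripper's body presses on something with over 40 N, if the wrist force passes 120 N, or if a joint passes its speed limit or range.

### The arm

A 7-joint arm with a two-finger parallel gripper is mounted at the origin on the work surface. World frame = base frame: x ahead of the robot, y to its left, z up, the work surface at z = 0. Lengths are in m, angles in rad, forces in N, time in s.
With the tool pointing down it reaches from about 0.425 to 0.875 m from the base axis. Payload 4.7 kg.
Tool frame: the origin (TCP) lies midway between the tips of the shut fingers; the grasp point (between the pads) lies 19 mm behind it (robot.grasp_offset is the distance from the TCP to the grasp point, in m); z points along the fingers, y is the direction in which the jaws open and shut (so a half turn about z gives the same grasp; the last joint's range is limited). The gripper opens to 85 mm and grips with 20 to 120 N. Pads are 22 mm wide; open, the fingers measure 114 mm over their backs; the gripper's body (76 mm by 85 mm) begins 54 mm behind the grasp point. The pads swing forward as they close: fully open they stand 13 mm farther back than shut.
Start: joints at [1.347, 0.321, -0.07, 1.45, 0.023, 1.371, -0.057], TCP at [0.153, -0.632, 0.231] pointing down, gripper open.
Joint ranges: [-2.86, 2.86], [-0.3, 2.09], [-1.38, 1.24], [0.06, 2.45], [-1.56, 4.7], [0.09, 2.05], [-2.69, 2.69]. Speed limits (rad/s): [2.57, 2.57, 3.14, 3.14, 3.14, 3.14, 3.14].

### API

Orientations are given as a 3x3 rotation matrix whose columns are the frame's x, y, z axes.
In Python, from plant import telemetry, camera, ticket, models, robot gives the robot as it stands. The module is installed in compiled form; this text tells all that it offers.
- The arm moves only by the shell command python3 -m handwheel 'ROWS' [FORCE]. ROWS is JSON, a list of rows, each an object of numbers: "jaw": the finger opening in cm, from 0 to 8.54; "dx", "dy", "dz": the shift along the tool's x, y, z in cm; "wx", "wy", "wz": the turn, a rotation vector about the tool's x, y, z in degrees. In form: [{"jaw": .., "dx": .., "dy": .., "dz": .., "wx": .., "wy": .., "wz": ..}, ...]. A call has 1 to 5 rows; each row is the pose to reach, as a shift and turn from the pose measured when the call began, along the tool's axes at that moment; what a row does not reach only later rows make up. A row lasts 1/10 s, in which the tool goes at most 50 mm and 8.59 degrees, less where a joint would pass 70% of its speed; a pose out of reach is approached as far as the arm can. A call with a gripper value outside its range is refused whole. The fingers move at their own pace and stop on an object; FORCE is the grip in N (left out, the last holds). Time passes only in rows, so rows that repeat a pose let the fingers close. It gives the time, the measured TCP pose, the force and the opening at its end, in the units of the state.
- telemetry.observe(): the state, without advancing time (a new reading comes with each control period).
- camera(name): name is "scene" or "top"; returns a dict with "color" (384x512x3 uint8, red, green, blue), "intrinsics" (3x3 intrinsics, pixels), "distortion" ([k1, k2, p1, p2, k3] as OpenCV has them; the pictures are not rectified), "cam_to_world" (4x4, takes a point from camera to world coordinates). Camera axes: x right, y up, looking along -z (the intrinsics and any distortion apply to the point x, -y, -z); pixel columns grow to the right and rows downward; lengths in m; the calibration is good to about 2 mm. A picture is of the moment at which its call begins. There is no depth.
- ticket.hand_in(): hands the job in, once; it reports no verdict.
Trained networks look in the newest picture that a camera, given by its name, has taken for a name from the list of things; names that differ only in an ending like _2 or _b are one class to them, and where a whole thing is asked for, a point or a joint stands for the part that bears it (a point fixed in the world has none). Each returns a list of dicts, best first, with "confidence" (0 to 1); they miss things now and then, are a little off and sometimes report something else, mostly with a low value. They report only what shows in the picture. A call takes as long as a camera call. They do not tell look-alikes from the thing itself.
- models.look_for(camera, target): "bbox" ([centre column, centre row, width, height] in pixels, round what is visible of it).
- models.outline_of(camera, target): "pixels" (384x512 bool, what is visible of it) and "bbox" ([centre column, centre row, width, height] in pixels, round what is visible of it).
- models.mark_of(camera, target): "location" ([column, row] in pixels: a listed point, or the origin of a listed thing).
The state is a dict: "time": time; "joint_pos": joint angles; "qvel": joint speeds; "joint_torque": joint torques, N m; "eef_pos": TCP position; "eef_rot": TCP orientation; "contact_force": force on the tool from outside, world axes, zero at the start; "wrist_torque": the same for the moment, N m; "finger_gap": opening from 0.0 (shut) to 1.0 (fully open).
Only numpy, scipy, OpenCV 4.12 (cv2) and the standard library are available. Lean on these libraries where they do the work, as an engineer would, in place of code of your own. Each camera call takes 0.05 s, during which the arm holds its last target.

## Working session

There is one attempt and no reset: what is moved stays moved. The work goes in short steps, Python scripts to look and compute and a shell command to move; the robot and the scene stay as the last step left them, time stands still between calls to the robot, and variables do not carry over. Pictures are saved under pics/ and viewed, and the job is handed in when it is done.

```bash
mkdir -p pics; ls
python3 - <<'E'
from plant import telemetry, camera, models, robot
import cv2,numpy as np
s=telemetry.observe()
for k,v in s.items(): print(k,np.round(v,3).tolist())
for n in("scene","top"):
    c=camera(n); cv2.imwrite(f"pics/{n}0.png",c["color"][:,:,::-1])
    np.savez(f"{n}0.npz",**c)
    print(n,c["intrinsics"],c["distortion"],c["cam_to_world"])
    for t in("grip","claws","slots","latch"):
        print(t,[(np.round(d["location"],1).tolist(),round(d["confidence"],2)) for d in models.mark_of(n,t)])
    for t in("grip","latch"):
        print(t,"box",[(np.round(d["bbox"],1).tolist(),round(d["confidence"],2)) for d in models.look_for(n,t)])
E
```

```text
pics
time 0.0
joint_pos [1.347, 0.322, -0.07, 1.452, 0.023, 1.371, -0.057]
qvel [-0.0, 0.0, -0.0, 0.001, -0.002, 0.001, 0.0]
joint_torque [0.0, -49.359, -0.382, -31.433, 0.013, 0.011, -0.0]
eef_pos [0.153, -0.631, 0.23]
eef_rot [[0.972, 0.236, -0.001], [0.236, -0.972, 0.002], [-0.0, -0.002, -1.0]]
contact_force [-0.581, -0.082, -0.062]
wrist_torque [0.004, -0.021, -0.041]
finger_gap 1.004
scene [[382.69291534   0.         252.44332904]
 [  0.         382.69291534 186.4428323 ]
 [  0.           0.           1.        ]] [-0.03423236  0.          0.          0.          0.        ] [[-0.8793896  -0.39144132  0.27101224  0.83750541]
 [ 0.47609265 -0.71926975  0.50595139  0.42052376]
 [-0.00311938  0.57395532  0.81888067  1.04834075]
 [ 0.          0.          0.          1.        ]]
grip [([207.1, 154.4], 0.91), ([184.9, 124.0], 0.84)]
claws [([182.5, 110.3], 0.87), ([225.8, 146.2], 0.86)]
slots [([314.2, 277.3], 0.59)]Traceback (most recent call last):
  File "<stdin>", line 10, in <module>
ValueError: it knows: claws, grip, slots
```

Run:
```python
from plant import telemetry, camera, models, robot
import cv2,numpy as np
for n in("scene","top"):
    c=camera(n); cv2.imwrite(f"pics/{n}1.png",cv2.resize(c["color"][:,:,::-1],(800,600),interpolation=cv2.INTER_CUBIC))
    np.savez(f"{n}0.npz",**c)
    if n=="top":print(n,c["intrinsics"],c["distortion"],c["cam_to_world"])
    for t in("grip","claws","slots"):
        print(t,[(np.round(d["location"],1).tolist(),round(d["confidence"],2)) for d in models.mark_of(n,t)])
    for t in("grip","latch"):
        try: print(t,"box",[(np.round(d["bbox"],1).tolist(),round(d["confidence"],2)) for d in models.look_for(n,t)])
        except Exception as e: print(e)
```

```text
grip [([205.4, 156.6], 0.94), ([185.1, 123.9], 0.58)]
claws [([180.0, 111.8], 0.91), ([227.3, 144.9], 0.58)]
slots [([310.8, 273.7], 0.98)]
grip box [([221.0, 158.7, 42.4, 43.7], 0.95), ([185.0, 126.8, 35.2, 42.1], 0.85)]
latch box [([322.1, 282.5, 34.2, 61.0], 0.73)]
top [[360.62228354   0.         256.41343813]
 [  0.         360.62228354 188.4726621 ]
 [  0.           0.           1.        ]] [-0.10451078  0.          0.          0.          0.        ] [[-2.58128724e-02  9.73491157e-01 -2.27263423e-01  3.41756624e-01]
 [-9.99666792e-01 -2.51455081e-02  5.83174161e-03 -1.43591322e-01]
 [-3.75053624e-05  2.27338231e-01  9.73815859e-01  1.01308331e+00]
 [ 0.00000000e+00  0.00000000e+00  0.00000000e+00  1.00000000e+00]]
grip [([385.8, 167.9], 0.64)]
claws [([332.0, 202.4], 0.79)]
slots [([134.0, 196.3], 0.89)]
grip box [([330.5, 188.8, 49.3, 46.9], 0.95), ([398.2, 179.6, 53.2, 43.1], 0.77)]
latch box [([140.4, 205.9, 58.0, 20.1], 0.74)]
```

View pics/scene1.png

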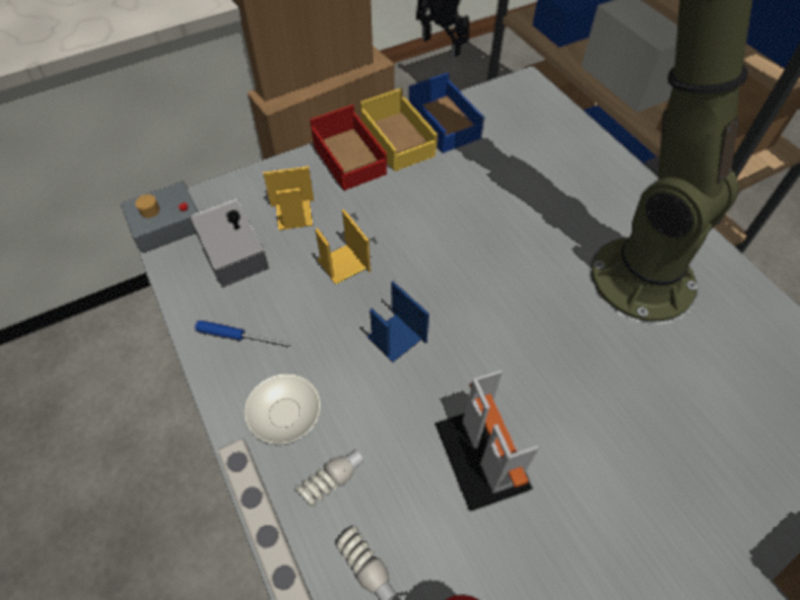

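View pics/top1.png

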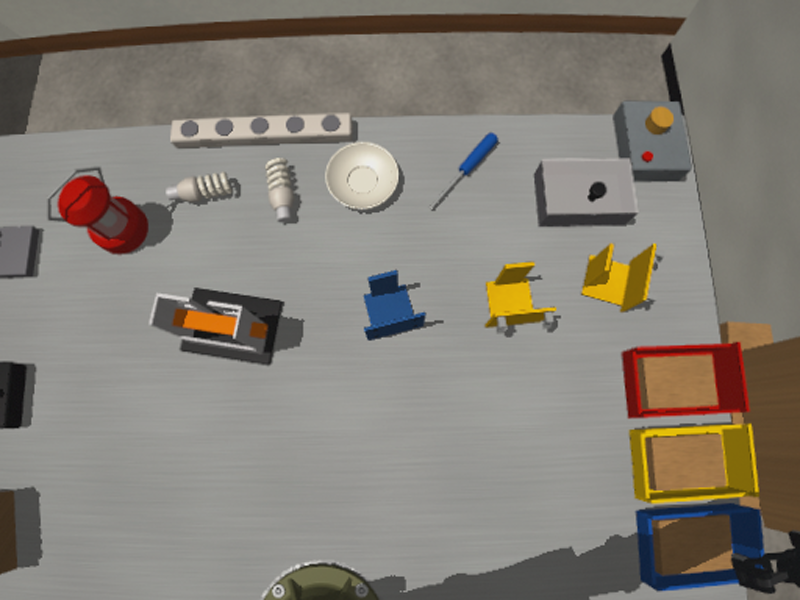

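Run:
```python
import cv2,numpy as np
def crop(n,x0,y0,w,h,s,out):
    c=np.load(n)["color"][:,:,::-1][y0:y0+h,x0:x0+w]
    c=cv2.resize(c,None,fx=s,fy=s,interpolation=cv2.INTER_CUBIC)
    for i in range(0,w,10): cv2.putText(c,str(x0+i),(i*s,8),0,.3,(0,0,255));cv2.line(c,(i*s,10),(i*s,14),(0,0,255))
    for j in range(0,h,10): cv2.putText(c,str(y0+j),(0,j*s+4),0,.3,(0,0,255))
    cv2.imwrite(out,c)
crop("scene0.npz",160,95,95,95,6,"pics/a.png")
crop("top0.npz",300,150,130,70,6,"pics/b.png")
crop("scene0.npz",270,230,80,100,6,"pics/c.png")
crop("top0.npz",90,175,110,65,7,"pics/d.png")
```

```text
(no output)
```

View pics/a.png

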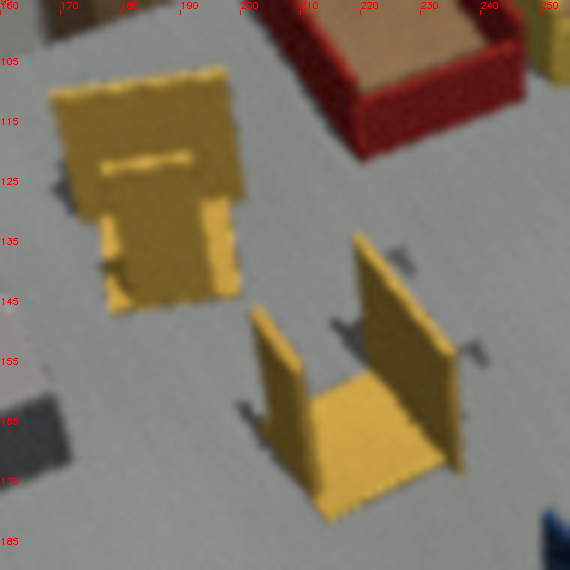

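View pics/b.png

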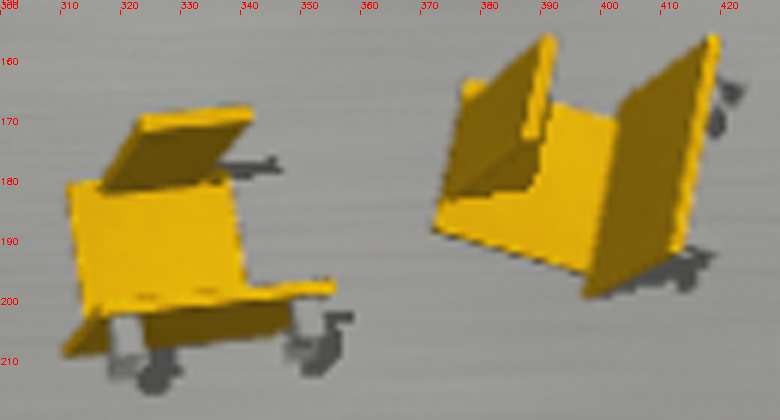

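View pics/c.png

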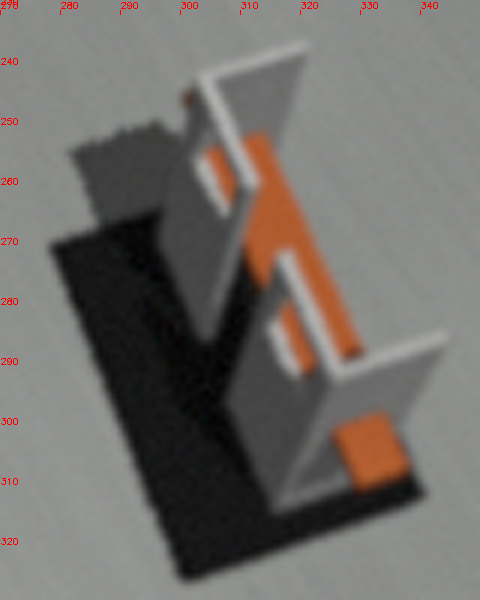

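View pics/d.png

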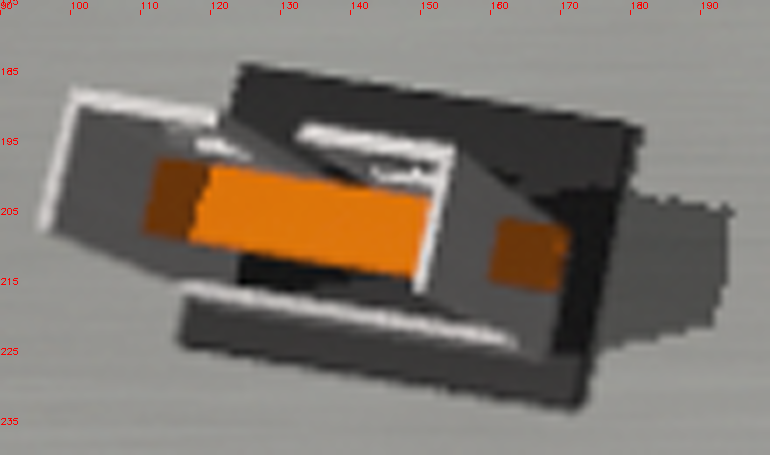

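```bash
cat > h.py <<'E'
import cv2,numpy as np
from scipy.optimize import least_squares
C={n:np.load(n+"0.npz") for n in("scene","top")}
F=np.diag([1,-1,-1.])
def proj(n,P,c=None):
    c=C[n] if c is None else c
    M=np.linalg.inv(c["cam_to_world"]); p=np.atleast_2d(P)@M[:3,:3].T+M[:3,3]
    return cv2.projectPoints((p@F).reshape(-1,1,3),np.zeros(3),np.zeros(3),c["intrinsics"],c["distortion"])[0].reshape(-1,2)
def tri(a,b):
    f=lambda X:np.r_[proj("scene",X)[0]-a,proj("top",X)[0]-b]
    r=least_squares(f,[.6,0,.1]); return r.x,np.abs(r.fun).max()
def Rz(a): return np.array([[np.cos(a),-np.sin(a),0],[np.sin(a),np.cos(a),0],[0,0,1]])
def fit(obs,x0):  # obs: (cam, local pt, pixel); params x,y,z,yaw
    f=lambda q:np.concatenate([proj(n,q[:3]+Rz(q[3])@np.array(l))[0]-p for n,l,p in obs])
    return least_squares(f,x0,loss="soft_l1")
def overlay(n,segs,x0,y0,w,h,s,out):
    im=cv2.resize(C[n]["color"][y0:y0+h,x0:x0+w,::-1],None,fx=s,fy=s,interpolation=cv2.INTER_CUBIC)
    for a,b in segs:
        p=(proj(n,np.array([a,b]))-[x0,y0]+.5)*s
        cv2.line(im,*[tuple(int(v) for v in q) for q in p],(255,0,255),1)
    cv2.imwrite(out,im)
def box(T,R,lo,hi):
    import itertools
    v=[np.array([(lo,hi)[k][i] for i,k in enumerate(b)]) for b in itertools.product((0,1),repeat=3)]
    return [(T+R@v[i],T+R@v[j]) for i in range(8) for j in range(i) if bin(i^j).count("1")==1]
E
cat > fit1.py <<'E'
from h import *
g=.001
H=[("top",(4,25,15),(323.3,169.5)),("top",(4,-25,15),(342,168)),("top",(-80,-52,3),(355.8,198.7)),("top",(-80,52,-105),(310.8,209.5)),
("scene",(4,-25,15),(202.2,146.3)),("scene",(4,25,15),(209.5,156.7)),("scene",(4,25,-105),(213.7,181.3)),("scene",(-74,-52,3),(218.7,134.2)),("scene",(-80,52,3),(236.5,153.5)),("scene",(-80,52,-105),(236.7,173.7))]
H=[(n,np.array(l)*g,p) for n,l,p in H]
r=fit(H,[.6,-.2,.1,0]);print("grip",r.x[:3].round(4),"yaw",np.degrees(r.x[3]));print(r.fun.reshape(-1,2).round(1).tolist())
T=r.x[:3];R=Rz(r.x[3])
S=box(T,R,np.array([-.08,-.052,-.105]),np.array([-.074,.052,.003]))+box(T,R,np.array([-.004,-.025,-.105]),np.array([.004,.025,.015]))
overlay("scene",S,190,125,60,65,9,"pics/oa.png");overlay("top",S,300,155,70,65,9,"pics/ob.png")
sc=[(302.8,243),(310.8,261.7),(316.2,272.2),(325.5,293)];tp=[(155,195.7),(132.9,192.9),(121.1,191),(100.3,187.6)]
for a,b in zip(sc,tp): print(tri(np.array(a),np.array(b)))
for a,b in zip([(278.3,270.5),(340.8,312.5)],[(181.4,193.3),(115.7,224.6)]): print("base",tri(np.array(a),np.array(b)))
E
python3 fit1.py
```

```text
grip [ 0.5937 -0.3474  0.1013] yaw 4.554266482435309
[[-0.6, 0.5], [-0.5, 0.1], [-0.0, 0.7], [-0.6, 1.2], [-1.2, 0.3], [-0.9, -0.1], [-1.7, -2.2], [-0.6, -0.1], [-0.5, -0.1], [0.5, -0.1]]
(array([0.52321798, 0.09508068, 0.17895175]), np.float64(1.020467398286712))
(array([0.53236699, 0.14831855, 0.17936044]), np.float64(0.3981916060353683))
(array([0.53695377, 0.17745032, 0.18106106]), np.float64(0.6271929232966045))
(array([0.5465722 , 0.23038388, 0.18072452]), np.float64(0.724957418637473))
base (array([ 0.567962  ,  0.06896221, -0.00085573]), np.float64(0.759749433112404))
base (array([0.48072184, 0.25683386, 0.00206129]), np.float64(0.557262822135101))
```

View pics/oa.png

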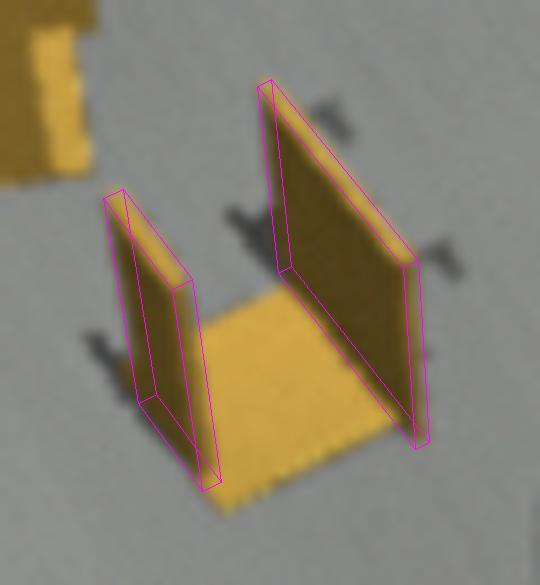

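View pics/ob.png

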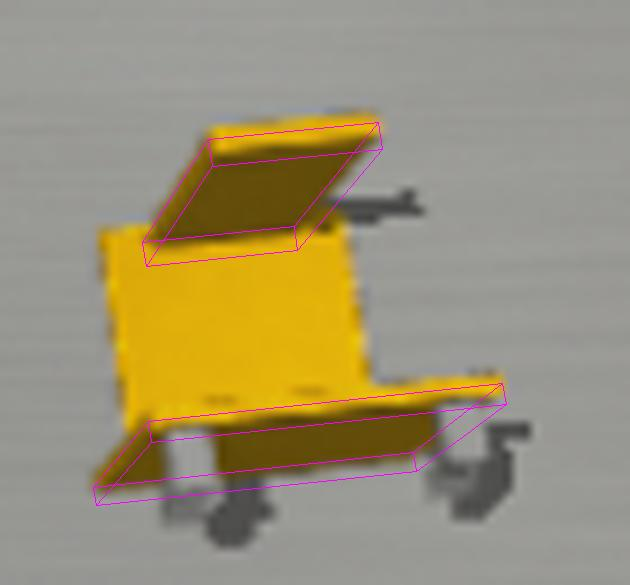

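```bash
sed -i 's/^H=\[(n,np.*/H=[(n,np.array(l)*g,np.array(p)-.5) for i,(n,l,p) in enumerate(H) if i!=6]/; s/tri(np.array(a),np.array(b))/tri(np.array(a)-.5,np.array(b)-.5)/' fit1.py
cat >> fit1.py <<'E'
f=lambda q:np.concatenate([proj(n,np.r_[q[:2],.105]+Rz(q[2])@l)[0]-p+(0,0) for n,l,p in H])
r=least_squares(f,[.6,-.3,0]);print("zfix",r.x[:2],np.degrees(r.x[2]),r.fun.reshape(-1,2).round(1).tolist())
# uprights: z top fixed .183, ends y: +-a,+-b
U=[(n,k,np.array(p)-.5) for n,L in(("scene",sc),("top",tp)) for k,p in enumerate(L)]
def fu(q,z=None):
    ys=[-q[3],-q[4],q[4],q[3]]; z=q[5]
    return np.concatenate([proj(n,np.array([q[0],q[1],z])+Rz(q[2])@np.array([0,ys[k],0]))[0]-p for n,k,p in U])
r=least_squares(fu,[.53,.16,-.17,.07,.015,.183]);print("upr",r.x[:2],np.degrees(r.x[2]),r.x[3:],r.fun.reshape(-1,2).round(1).tolist())
r=least_squares(lambda q:fu(np.r_[q,.183]),[.53,.16,-.17,.07,.015]);print("upr zfix",r.x[:2],np.degrees(r.x[2]),r.x[3:],r.fun.reshape(-1,2).round(1).tolist())
E
python3 fit1.py
```

```text
grip [ 0.5949 -0.3462  0.1061] yaw 4.162493246794132
[[-0.3, 0.0], [-0.0, -0.3], [0.3, 0.6], [-0.5, 0.9], [-1.0, 0.1], [-0.8, -0.1], [-0.2, -0.2], [-0.3, -0.0], [0.8, 0.1]]
(array([0.524221  , 0.09498455, 0.18225125]), np.float64(0.74304582280962))
(array([0.53334911, 0.1480592 , 0.18262522]), np.float64(0.13158760934294378))
(array([0.5379244 , 0.17710366, 0.18429947]), np.float64(0.3664751285068064))
(array([0.54752372, 0.22988256, 0.1839389 ]), np.float64(0.47528879339603236))
base (array([0.56903942, 0.0689899 , 0.00372411]), np.float64(0.49482104843662))
base (array([0.48209992, 0.25613719, 0.00653378]), np.float64(0.31459826684630343))
zfix [ 0.5949416 -0.3465701] 4.1946242521400485 [[-0.2, 0.1], [0.0, -0.2], [0.3, 0.6], [-0.4, 0.9], [-1.0, 0.3], [-0.8, 0.0], [-0.2, -0.0], [-0.3, 0.1], [0.7, 0.2]]
upr [0.53575077 0.16252796] -9.72806431718598 [0.06845451 0.01474771 0.18330814] [[-0.7, -0.3], [-0.1, -0.2], [-0.5, 0.2], [-0.4, 0.0], [-0.6, 0.5], [-0.2, 0.1], [-0.1, 0.2], [-0.3, 0.5]]
upr zfix [0.53573709 0.16253884] -9.723717307665888 [0.0684666  0.01475032] [[-0.7, -0.2], [-0.1, -0.1], [-0.6, 0.2], [-0.4, 0.1], [-0.6, 0.5], [-0.1, 0.1], [-0.0, 0.3], [-0.2, 0.5]]
```

```bash
cat > go.py <<'E'
import sys,numpy as np
from plant import telemetry
from scipy.spatial.transform import Rotation as Ro
x,y,z,a=map(float,sys.argv[1:5])  # TCP target, tool-y yaw deg
s=telemetry.observe();R=np.array(s["eef_rot"]);p=np.array(s["eef_pos"])
c,d=np.cos(np.radians(a)),np.sin(np.radians(a))
Y=np.array([c,d,0]);Z=np.array([0,0,-1.]);T=np.c_[np.cross(Y,Z),Y,Z]
print("shift cm",(R.T@(np.array([x,y,z])-p)*100).round(2),"rot",np.degrees(Ro.from_matrix(R.T@T).as_rotvec()).round(1),"F",np.round(s["contact_force"],1),"t",s["time"])
E
python3 go.py 0.595 -0.3465 0.2 4.2
```

```text
shift cm [ 49.67 -17.31   3.13] rot [  0.    0.  -80.6] F [-1.   0.4 -0.6] t 0.8
```

```bash
python3 -m handwheel '[{"jaw":8.5,"dx":4,"dy":-1.4,"wz":-7},{"jaw":8.5,"dx":8.5,"dy":-3,"wz":-15},{"jaw":8.5,"dx":13,"dy":-4.5,"wz":-23},{"jaw":8.5,"dx":17.5,"dy":-6.1,"wz":-30},{"jaw":8.5,"dx":22,"dy":-7.7,"wz":-37}]' 40; python3 go.py 0.595 -0.3465 0.2 4.2
```

```text
shift cm [ 49.67 -17.31   3.13] rot [  0.    0.  -80.6] F [-1.   0.4 -0.6] t 0.8invalid input
```

```bash
python3 -m handwheel '[{"jaw":8.5,"dx":4,"dy":-1.4,"dz":0,"wx":0,"wy":0,"wz":-7},{"jaw":8.5,"dx":8.5,"dy":-3,"dz":0,"wx":0,"wy":0,"wz":-15},{"jaw":8.5,"dx":13,"dy":-4.5,"dz":0,"wx":0,"wy":0,"wz":-23},{"jaw":8.5,"dx":17.5,"dy":-6.1,"dz":0,"wx":0,"wy":0,"wz":-30},{"jaw":8.5,"dx":22,"dy":-7.7,"dz":0,"wx":0,"wy":0,"wz":-37}]' 40; python3 go.py 0.595 -0.3465 0.2 4.2
```

```text
time: 1.3
eef_pos: [0.3501, -0.504, 0.2317]
eef_rot: [[0.631, 0.776, 0.0], [0.776, -0.631, -0.001], [-0.0, 0.001, -1.0]]
contact_force: [0.0, 0.8, -0.0]
finger_gap: 0.995
shift cm [27.67  9.07  3.16] rot [  0.    0.  -43.3] F [ 0.   0.8 -0. ] t 1.3
```

```bash
python3 -m handwheel '[{"jaw":8.5,"dx":4.4,"dy":1.4,"dz":0,"wx":0,"wy":0,"wz":-7},{"jaw":8.5,"dx":8.8,"dy":2.9,"dz":0,"wx":0,"wy":0,"wz":-14},{"jaw":8.5,"dx":13.2,"dy":4.4,"dz":0,"wx":0,"wy":0,"wz":-21},{"jaw":8.5,"dx":17.6,"dy":5.8,"dz":0,"wx":0,"wy":0,"wz":-28},{"jaw":8.5,"dx":22,"dy":7.2,"dz":0.5,"wx":0,"wy":0,"wz":-35}]' 40; python3 go.py 0.595 -0.3465 0.2 4.2
```

```text
time: 1.8
eef_pos: [0.5465, -0.3779, 0.2276]
eef_rot: [[0.067, 0.998, 0.002], [0.998, -0.067, -0.002], [-0.002, 0.002, -1.0]]
contact_force: [1.0, -0.6, 0.1]
finger_gap: 0.998
shift cm [3.46 4.62 2.76] rot [ 0.1  0.1 -8. ] F [ 1.  -0.6  0.1] t 1.8
```

```bash
python3 -m handwheel '[{"jaw":8.5,"dx":1.7,"dy":2.3,"dz":1,"wx":0,"wy":0,"wz":-4},{"jaw":8.5,"dx":3.46,"dy":4.62,"dz":2.7,"wx":0.1,"wy":0.1,"wz":-8},{"jaw":8.5,"dx":3.46,"dy":4.62,"dz":2.7,"wx":0.1,"wy":0.1,"wz":-8},{"jaw":8.5,"dx":3.46,"dy":4.62,"dz":2.7,"wx":0.1,"wy":0.1,"wz":-8}]' 40; python3 go.py 0.595 -0.3465 0.086 4.2
python3 - <<'E'
from plant import camera
import cv2
for n in("scene","top"):
    c=camera(n)["color"][:,:,::-1]
    c=c[60:200,150:290] if n=="scene" else c[130:230,270:400]
    cv2.imwrite(f"pics/{n}2.png",cv2.resize(c,None,fx=4,fy=4,interpolation=cv2.INTER_CUBIC))
E
```

```text
time: 2.2
eef_pos: [0.595, -0.3459, 0.1999]
eef_rot: [[-0.073, 0.997, -0.001], [0.997, 0.073, 0.0], [0.0, -0.001, -1.0]]
contact_force: [-0.1, -0.6, 0.1]
finger_gap: 0.995
shift cm [-6.000e-02  1.000e-02  1.139e+01] rot [-0.1 -0.   0. ] F [-0.1 -0.6  0.1] t 2.2
```

View pics/scene2.png

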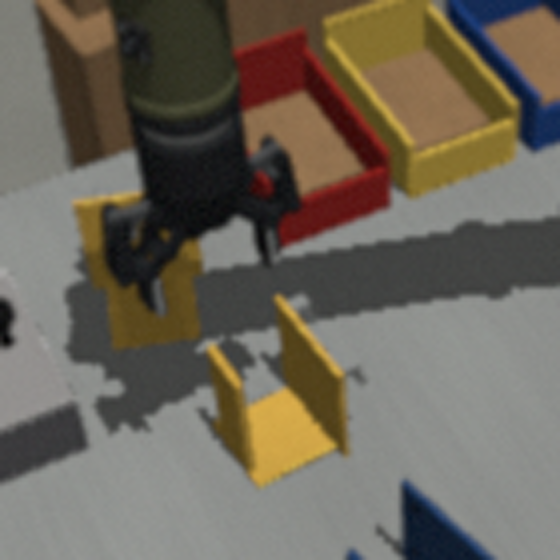

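View pics/top2.png

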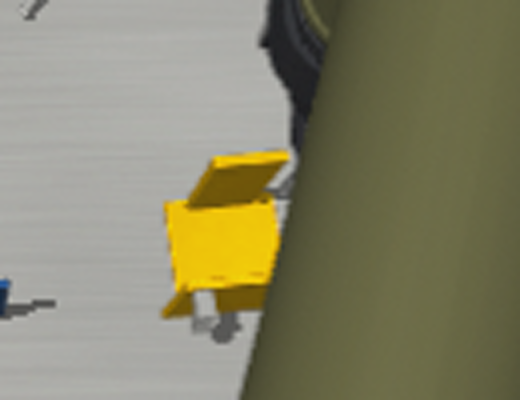

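```bash
python3 -c "
from h import *
P=np.array([.595,-.346,.213]);d=Rz(np.radians(4.2))@np.array([.0425,0,0])
print((proj('scene',[P+d,P-d])-[150,60])*4)"
```

```text
[[158.50569129 304.63108191]
 [259.25264851 259.09875745]]
```

```bash
python3 -m handwheel '[{"jaw":8.5,"dx":-0.06,"dy":0,"dz":3.5,"wx":0,"wy":0,"wz":0},{"jaw":8.5,"dx":-0.06,"dy":0,"dz":6.5,"wx":0,"wy":0,"wz":0},{"jaw":8.5,"dx":-0.06,"dy":0,"dz":9,"wx":0,"wy":0,"wz":0},{"jaw":8.5,"dx":-0.06,"dy":0,"dz":11.3,"wx":0,"wy":0,"wz":0},{"jaw":8.5,"dx":-0.06,"dy":0,"dz":11.3,"wx":0,"wy":0,"wz":0}]' 40
python3 -m handwheel '[{"jaw":5,"dx":0,"dy":0,"dz":0,"wx":0,"wy":0,"wz":0},{"jaw":3,"dx":0,"dy":0,"dz":0,"wx":0,"wy":0,"wz":0},{"jaw":1.8,"dx":0,"dy":0,"dz":0,"wx":0,"wy":0,"wz":0},{"jaw":1.4,"dx":0,"dy":0,"dz":0,"wx":0,"wy":0,"wz":0},{"jaw":1.4,"dx":0,"dy":0,"dz":0,"wx":0,"wy":0,"wz":0}]' 40
```

```text
time: 2.8
eef_pos: [0.5907, -0.3501, 0.0851]
eef_rot: [[-0.067, 0.998, -0.006], [0.998, 0.067, 0.0], [0.0, -0.006, -1.0]]
contact_force: [-0.4, 0.4, -0.9]
finger_gap: 0.991
time: 3.3
eef_pos: [0.5916, -0.3502, 0.0862]
eef_rot: [[-0.067, 0.998, -0.004], [0.998, 0.067, -0.001], [-0.001, -0.004, -1.0]]
contact_force: [1.9, -1.2, 1.1]
finger_gap: 0.169
```

```bash
python3 -m handwheel '[{"jaw":0,"dx":0,"dy":0,"dz":0,"wx":0,"wy":0,"wz":0},{"jaw":0,"dx":0,"dy":0,"dz":0,"wx":0,"wy":0,"wz":0},{"jaw":0,"dx":0,"dy":0,"dz":0,"wx":0,"wy":0,"wz":0},{"jaw":0,"dx":0,"dy":0,"dz":0,"wx":0,"wy":0,"wz":0},{"jaw":0,"dx":0,"dy":0,"dz":0,"wx":0,"wy":0,"wz":0}]' 50
python3 - <<'E'
from plant import camera
import cv2
n="scene"
c=camera(n)["color"][:,:,::-1]
c=c[60:200,150:290]
cv2.imwrite(f"pics/{n}3.png",cv2.resize(c,None,fx=4,fy=4,interpolation=cv2.INTER_CUBIC))
E
```

```text
time: 3.8
eef_pos: [0.5913, -0.3501, 0.0857]
eef_rot: [[-0.067, 0.998, -0.004], [0.998, 0.067, -0.0], [-0.0, -0.004, -1.0]]
contact_force: [-0.3, 0.5, -2.3]
finger_gap: 0.082
```

View pics/scene3.png

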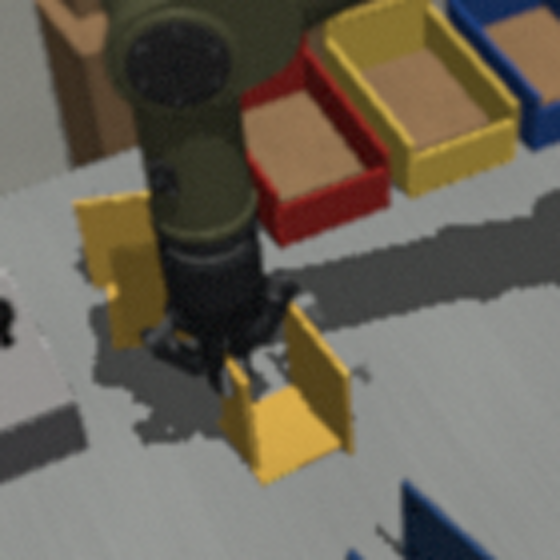

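```bash
python3 -m handwheel '[{"jaw":0,"dx":0,"dy":0,"dz":-2,"wx":0,"wy":0,"wz":0},{"jaw":0,"dx":0,"dy":0,"dz":-5,"wx":0,"wy":0,"wz":0},{"jaw":0,"dx":0,"dy":0,"dz":-9,"wx":0,"wy":0,"wz":0},{"jaw":0,"dx":0,"dy":0,"dz":-13,"wx":0,"wy":0,"wz":0},{"jaw":0,"dx":0,"dy":0,"dz":-16.5,"wx":0,"wy":0,"wz":0}]' 50;  python3 go.py 0.674 0.136 0.25 -9.7
```

```text
time: 4.35
eef_pos: [0.5921, -0.3502, 0.2528]
eef_rot: [[-0.067, 0.998, -0.003], [0.998, 0.067, -0.001], [-0.001, -0.003, -1.0]]
contact_force: [1.2, -1.3, -3.1]
finger_gap: 0.084
shift cm [47.96 11.44  0.19] rot [-0.2  0.1 13.5] F [ 1.2 -1.3 -3.1] t 4.35
```

Lifted (weight −3 N). Carrying it across, at height.

```bash
python3 -m handwheel '[{"jaw":0,"dx":3,"dy":0.8,"dz":0,"wx":0,"wy":0,"wz":1},{"jaw":0,"dx":7,"dy":1.8,"dz":0,"wx":0,"wy":0,"wz":2},{"jaw":0,"dx":11,"dy":2.8,"dz":0,"wx":0,"wy":0,"wz":3},{"jaw":0,"dx":15,"dy":3.8,"dz":0,"wx":0,"wy":0,"wz":4},{"jaw":0,"dx":19,"dy":4.8,"dz":0,"wx":0,"wy":0,"wz":5.5}]' 50;  python3 go.py 0.674 0.136 0.25 -9.7
```

```text
time: 4.85
eef_pos: [0.6272, -0.1559, 0.2523]
eef_rot: [[0.03, 1.0, -0.003], [1.0, -0.03, -0.002], [-0.002, -0.003, -1.0]]
contact_force: [0.2, 0.3, -3.1]
finger_gap: 0.085
shift cm [29.32  3.81  0.17] rot [-0.2  0.1  8. ] F [ 0.2  0.3 -3.1] t 4.85
```

```bash
python3 -m handwheel '[{"jaw":0,"dx":4,"dy":0.6,"dz":0,"wx":0,"wy":0,"wz":1.5},{"jaw":0,"dx":8,"dy":1.2,"dz":0,"wx":0,"wy":0,"wz":3},{"jaw":0,"dx":12,"dy":1.8,"dz":0,"wx":0,"wy":0,"wz":4.5},{"jaw":0,"dx":16,"dy":2.4,"dz":0,"wx":0,"wy":0,"wz":6},{"jaw":0,"dx":20,"dy":3,"dz":0,"wx":-0.2,"wy":0.1,"wz":8}]' 50;  python3 go.py 0.674 0.136 0.25 -9.7
```

```text
time: 5.35
eef_pos: [0.6632, 0.0444, 0.2517]
eef_rot: [[0.17, 0.985, 0.0], [0.985, -0.17, -0.001], [-0.001, 0.0, -1.0]]
contact_force: [1.0, 0.8, -3.4]
finger_gap: 0.085
shift cm [ 9.21 -0.49  0.16] rot [ 0.   0.  -0.1] F [ 1.   0.8 -3.4] t 5.35
```

```bash
python3 -m handwheel '[{"jaw":0,"dx":4,"dy":-0.2,"dz":0,"wx":0,"wy":0,"wz":0},{"jaw":0,"dx":7.5,"dy":-0.4,"dz":0,"wx":0,"wy":0,"wz":0},{"jaw":0,"dx":9.2,"dy":-0.5,"dz":1,"wx":0,"wy":0,"wz":0},{"jaw":0,"dx":9.2,"dy":-0.5,"dz":5,"wx":0,"wy":0,"wz":0},{"jaw":0,"dx":9.2,"dy":-0.5,"dz":9,"wx":0,"wy":0,"wz":0}]' 50
python3 -m handwheel '[{"jaw":0,"dx":0,"dy":0,"dz":1,"wx":0,"wy":0,"wz":0},{"jaw":0,"dx":0,"dy":0,"dz":1,"wx":0,"wy":0,"wz":0}]' 50
python3 go.py 0.674 0.136 0.146 -9.7
python3 - <<'E'
from plant import camera
import cv2,numpy as np
for n in("scene","top"):
    C=camera(n);np.savez(n+"5.npz",**C);c=C["color"][:,:,::-1]
    c=c[200:330,240:370] if n=="scene" else c[130:240,70:200]
    cv2.imwrite(f"pics/{n}5.png",cv2.resize(c,None,fx=5,fy=5,interpolation=cv2.INTER_CUBIC)[:600])
E
```

```text
time: 5.85
eef_pos: [0.6745, 0.136, 0.1609]
eef_rot: [[0.169, 0.986, 0.002], [0.986, -0.169, -0.001], [-0.001, 0.003, -1.0]]
contact_force: [0.4, -1.5, -3.9]
finger_gap: 0.086
time: 6.05
eef_pos: [0.6732, 0.1342, 0.1483]
eef_rot: [[0.171, 0.985, -0.002], [0.985, -0.171, -0.003], [-0.003, -0.002, -1.0]]
contact_force: [-1.0, -0.5, -2.4]
finger_gap: 0.083
shift cm [0.2  0.04 0.23] rot [-0.1  0.2 -0.1] F [-1.  -0.5 -2.4] t 6.05
```

View pics/scene5.png

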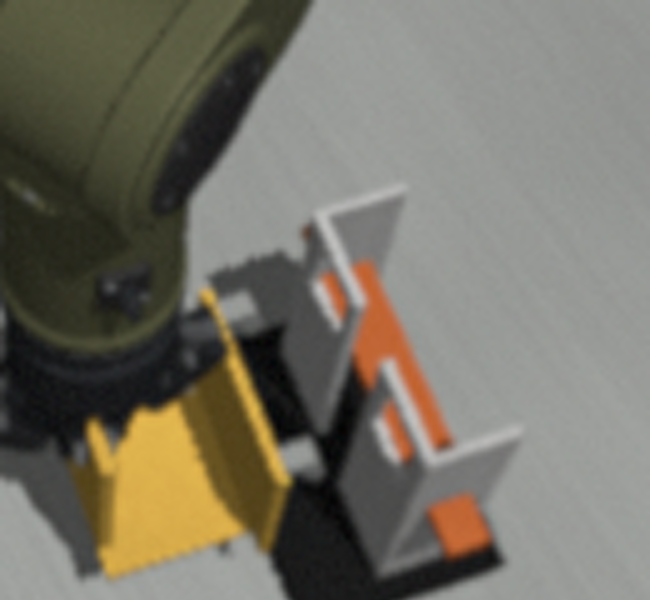

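View pics/top5.png

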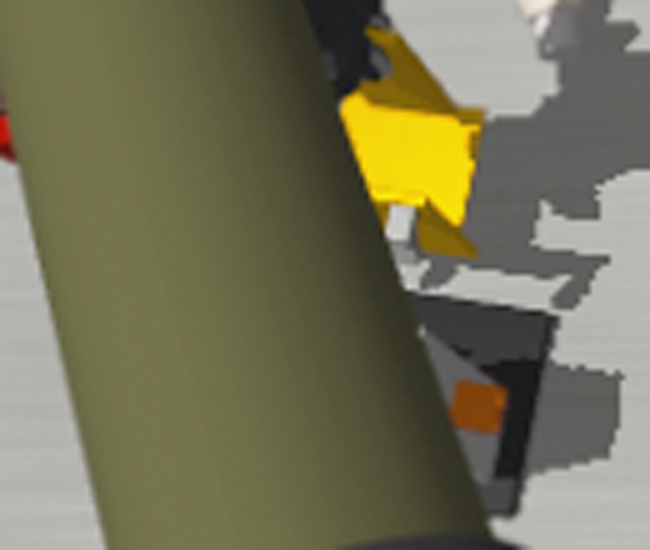

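```bash
cat > ov.py <<'E'
import sys
from h import *
from plant import telemetry
k=sys.argv[1];lat=float(sys.argv[2])
for n in C: C[n]=np.load(n+k+".npz")
s=telemetry.observe();Q=np.array(s["eef_rot"]);R=np.c_[Q[:,1],-Q[:,0],-Q[:,2]];R[:,1]=np.cross(R[:,2],R[:,0])
T=np.array(s["eef_pos"])+Q@[lat,0,-.019]
print("grip",T.round(4))
S=box(T,R,np.array([-.08,-.052,-.105]),np.array([-.074,.052,.003]))+box(T,R,np.array([-.004,-.025,-.105]),np.array([.004,.025,.015]))
U=np.array([.5357,.1625,0]);RU=Rz(np.radians(-9.7))
V=sum([box(U,RU,np.array([-.006,min(a,b),0]),np.array([0,max(a,b),.183])) for a,b in((-.0685,-.01475),(.01475,.0685))],[])+sum([box(U,RU,np.array([-.006,y-.017,.125]),np.array([0,y+.017,.173])) for y in(-.04,.04)],[])
d=RU.T@(T+R@np.array([-.08,0,-.01])-U-[0,0,.125]); print("claws in slots frame mm",(d*1000).round(1))
overlay("scene",S+V,240,200,120,120,5,"pics/os%s.png"%k);overlay("top",S+V,70,130,130,110,5,"pics/ot%s.png"%k)
E
python3 ov.py 5 0.0033
```

```text
grip [0.6761 0.1389 0.1717]
claws in slots frame mm [62.4  0.5 36.3]
```

View pics/os5.png

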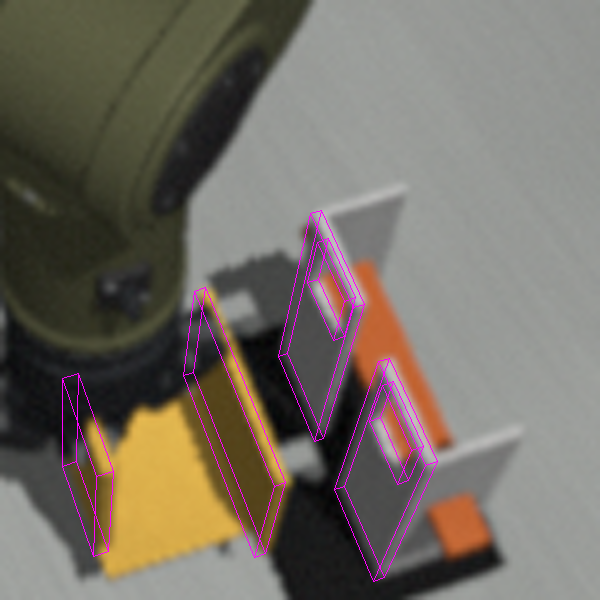

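View pics/ot5.png

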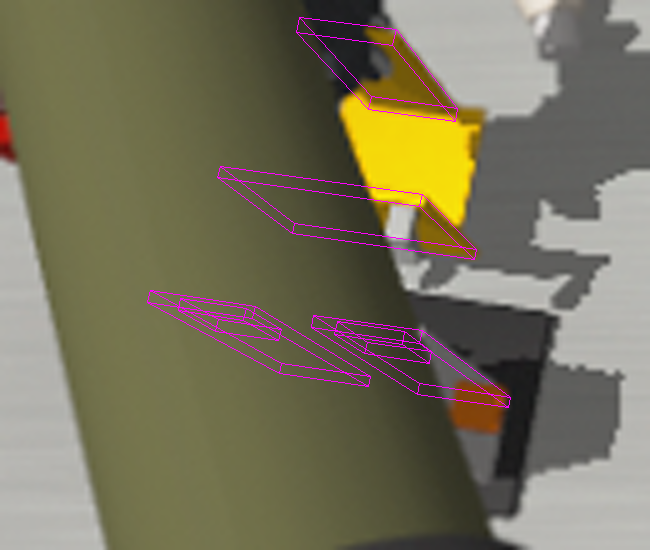

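```bash
python3 -m handwheel '[{"jaw":0,"dx":0,"dy":-0.5,"dz":0.5,"wx":0,"wy":0,"wz":0},{"jaw":0,"dx":0,"dy":-1.3,"dz":0.5,"wx":0,"wy":0,"wz":0},{"jaw":0,"dx":0,"dy":-2.1,"dz":0.5,"wx":0,"wy":0,"wz":0},{"jaw":0,"dx":0,"dy":-3,"dz":0.5,"wx":0,"wy":0,"wz":0},{"jaw":0,"dx":0,"dy":-3,"dz":0.5,"wx":0,"wy":0,"wz":0}]' 50
python3 - <<'E'
from plant import camera
import numpy as np
for n in("scene","top"):
    C=camera(n);np.savez(n+"6.npz",**C)
E
python3 ov.py 6 0.0033
```

```text
time: 6.65
eef_pos: [0.6446, 0.1416, 0.1481]
eef_rot: [[0.169, 0.986, 0.005], [0.986, -0.169, -0.001], [-0.0, 0.005, -1.0]]
contact_force: [0.4, 1.1, -2.5]
finger_gap: 0.086
grip [0.6464 0.1441 0.167 ]
claws in slots frame mm [32.3  0.6 31.5]
```

View pics/os6.png

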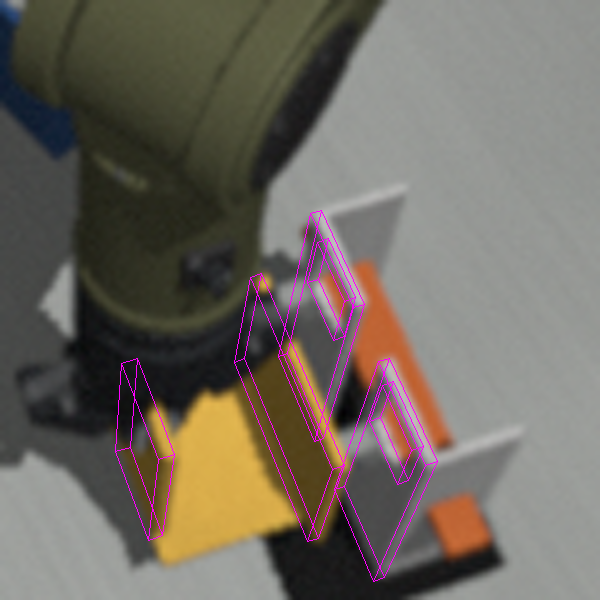

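```bash
python3 -m handwheel '[{"jaw":0,"dx":0,"dy":-0.5,"dz":0.1,"wx":0,"wy":0,"wz":0},{"jaw":0,"dx":0,"dy":-1,"dz":0.1,"wx":0,"wy":0,"wz":0},{"jaw":0,"dx":0,"dy":-1.6,"dz":0.1,"wx":0,"wy":0,"wz":0},{"jaw":0,"dx":0,"dy":-2.2,"dz":0.1,"wx":0,"wy":0,"wz":0},{"jaw":0,"dx":0,"dy":-2.5,"dz":0.1,"wx":0,"wy":0,"wz":0}]' 50
python3 - <<'E'
from plant import camera
import numpy as np
for n in("scene","top"):
    C=camera(n);np.savez(n+"7.npz",**C)
E
python3 ov.py 7 0.0033
```

```text
time: 7.25
eef_pos: [0.6205, 0.1454, 0.1469]
eef_rot: [[0.169, 0.986, 0.005], [0.986, -0.169, -0.001], [-0.0, 0.005, -1.0]]
contact_force: [0.8, 0.2, -4.5]
finger_gap: 0.083
grip [0.6213 0.1486 0.166 ]
claws in slots frame mm [ 6.8  0.8 30.5]
```

View pics/os7.png

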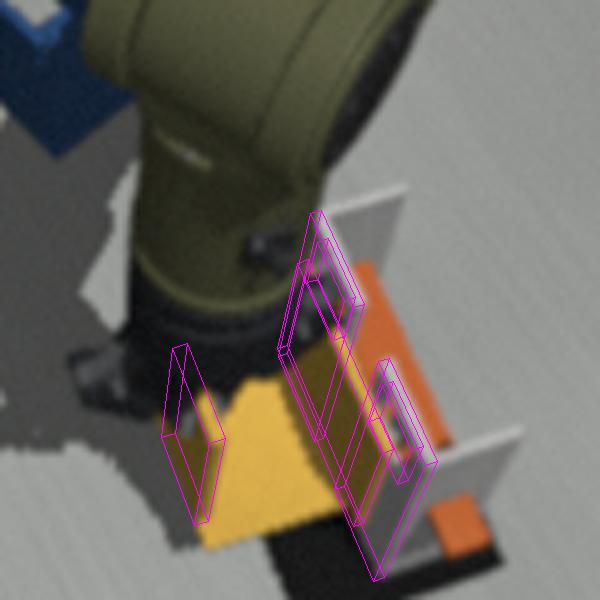

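View pics/ot7.png

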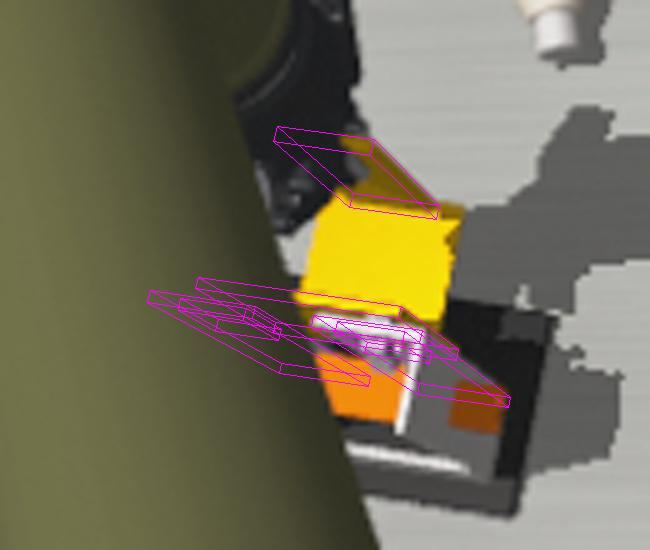

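```bash
python3 -m handwheel '[{"jaw":0,"dx":0,"dy":-0.2,"dz":0,"wx":0,"wy":0,"wz":0},{"jaw":0,"dx":0,"dy":-0.4,"dz":0,"wx":0,"wy":0,"wz":0},{"jaw":0,"dx":0,"dy":-0.4,"dz":0,"wx":0,"wy":0,"wz":0}]' 50; python3 ov.py 7 0.0033;python3 go.py 0.62 0.146 0.146 -9.7
 python3 -m handwheel '[{"jaw":0,"dx":0,"dy":-0.15,"dz":0,"wx":0,"wy":0,"wz":0},{"jaw":0,"dx":0,"dy":-0.25,"dz":0,"wx":0,"wy":0,"wz":0},{"jaw":0,"dx":0,"dy":-0.25,"dz":0,"wx":0,"wy":0,"wz":0}]' 50; python3 ov.py 7 0.0033
```

```text
time: 7.65
eef_pos: [0.6167, 0.1461, 0.1469]
eef_rot: [[0.169, 0.986, 0.006], [0.986, -0.169, -0.001], [-0.0, 0.006, -1.0]]
contact_force: [0.1, 0.6, -2.9]
finger_gap: 0.091
grip [0.6172 0.1494 0.1659]
claws in slots frame mm [ 2.6  0.8 30.5]
shift cm [0.05 0.32 0.1 ] rot [ 0.3  0.  -0. ] F [ 0.1  0.6 -2.9] t 7.65
time: 7.95
eef_pos: [0.6143, 0.1465, 0.147]
eef_rot: [[0.169, 0.986, 0.006], [0.986, -0.169, -0.001], [-0.0, 0.006, -1.0]]
contact_force: [-0.0, 0.2, -3.6]
finger_gap: 0.085
grip [0.6147 0.1498 0.166 ]
claws in slots frame mm [ 0.1  0.8 30.5]
```

```bash
python3 -m handwheel '[{"jaw":0,"dx":0,"dy":-0.1,"dz":0,"wx":0,"wy":0,"wz":0},{"jaw":0,"dx":0,"dy":-0.2,"dz":0,"wx":0.2,"wy":0,"wz":0},{"jaw":0,"dx":0,"dy":-0.2,"dz":0,"wx":0.2,"wy":0,"wz":0}]' 50; python3 ov.py 7 0.0033
python3 - <<'E'
from plant import camera
import numpy as np
for n in("scene","top"):
    C=camera(n);np.savez(n+"8.npz",**C)
E
python3 ov.py 8 0.0033
```

```text
time: 8.25
eef_pos: [0.6141, 0.1462, 0.1473]
eef_rot: [[0.17, 0.985, 0.006], [0.985, -0.17, -0.001], [0.0, 0.006, -1.0]]
contact_force: [6.0, -1.1, -5.0]
finger_gap: 0.088
grip [0.6145 0.1495 0.1663]
claws in slots frame mm [-0.   0.6 30.8]
grip [0.6145 0.1495 0.1663]
claws in slots frame mm [-0.1  0.7 30.8]
```

View pics/os8.png

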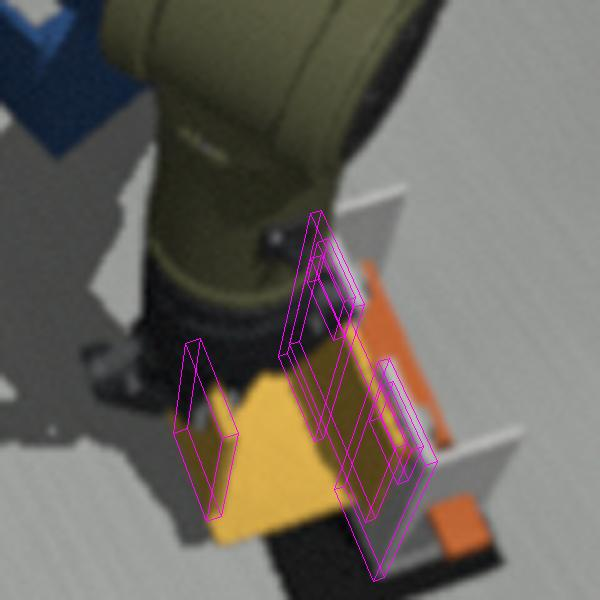

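View pics/ot8.png

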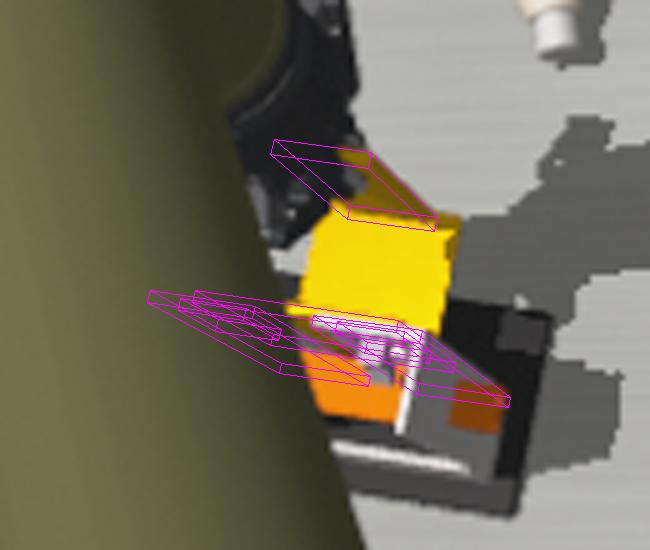

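```bash
python3 -m handwheel '[{"jaw":0,"dx":-0.05,"dy":0.15,"dz":0,"wx":0.2,"wy":0,"wz":0},{"jaw":0,"dx":-0.05,"dy":0.15,"dz":0.4,"wx":0.2,"wy":0,"wz":0},{"jaw":0,"dx":-0.05,"dy":0.15,"dz":0.9,"wx":0.2,"wy":0,"wz":0},{"jaw":0,"dx":-0.05,"dy":0.1,"dz":1.4,"wx":0.2,"wy":0,"wz":0},{"jaw":0,"dx":-0.05,"dy":0.1,"dz":1.8,"wx":0.2,"wy":0,"wz":0}]' 60; python3 ov.py 8 0.0033
python3 -m handwheel '[{"jaw":0,"dx":0,"dy":0,"dz":0,"wx":0,"wy":0,"wz":0}]'; python3 ov.py 8 0.0033
```

```text
time: 8.85
eef_pos: [0.6144, 0.1457, 0.1283]
eef_rot: [[0.17, 0.985, 0.001], [0.985, -0.17, -0.0], [0.0, 0.001, -1.0]]
contact_force: [-0.8, -0.2, -2.2]
finger_gap: 0.088
grip [0.6149 0.149  0.1473]
claws in slots frame mm [ 0.4  0.1 12.3]
time: 8.95
eef_pos: [0.614, 0.1455, 0.1274]
eef_rot: [[0.17, 0.985, -0.0], [0.985, -0.17, -0.0], [-0.0, -0.0, -1.0]]
contact_force: [0.3, -0.5, -3.3]
finger_gap: 0.09
grip [0.6145 0.1488 0.1464]
claws in slots frame mm [ 0.  -0.1 11.4]
```

```bash
python3 -m handwheel '[{"jaw":0,"dx":0,"dy":0,"dz":0.2,"wx":0,"wy":0,"wz":0},{"jaw":0,"dx":0,"dy":0,"dz":0.4,"wx":0,"wy":0,"wz":0},{"jaw":0,"dx":0,"dy":0,"dz":0.6,"wx":0,"wy":0,"wz":0},{"jaw":0,"dx":0,"dy":0,"dz":0.8,"wx":0,"wy":0,"wz":0}]' 90; python3 ov.py 8 0.0033
python3 -m handwheel '[{"jaw":0,"dx":0,"dy":0,"dz":0.2,"wx":0,"wy":0,"wz":0},{"jaw":0,"dx":0,"dy":0,"dz":0.4,"wx":0,"wy":0,"wz":0}]'; python3 ov.py 8 0.0033
```

```text
time: 9.35
eef_pos: [0.6144, 0.1456, 0.1204]
eef_rot: [[0.17, 0.985, 0.001], [0.985, -0.17, -0.0], [-0.0, 0.001, -1.0]]
contact_force: [0.7, -0.2, 3.9]
finger_gap: 0.08
grip [0.615  0.1489 0.1394]
claws in slots frame mm [0.4 0.1 4.3]
time: 9.55
eef_pos: [0.6144, 0.1457, 0.1166]
eef_rot: [[0.17, 0.985, 0.001], [0.985, -0.17, -0.0], [-0.0, 0.001, -1.0]]
contact_force: [-1.0, -0.2, 4.1]
finger_gap: 0.078
grip [0.615  0.149  0.1356]
claws in slots frame mm [0.4 0.1 0.5]
```

```bash
python3 -m handwheel '[{"jaw":0,"dx":0,"dy":0,"dz":0.1,"wx":0,"wy":0,"wz":0},{"jaw":0,"dx":0,"dy":0,"dz":0.2,"wx":0,"wy":0,"wz":0}]' 90; python3 ov.py 8 0.0033
python3 -m handwheel '[{"jaw":0,"dx":0,"dy":0,"dz":0.15,"wx":0,"wy":0,"wz":0},{"jaw":0,"dx":0,"dy":0,"dz":0.25,"wx":0,"wy":0,"wz":0}]'; python3 ov.py 8 0.0033
```

```text
time: 9.75
eef_pos: [0.6146, 0.1456, 0.1152]
eef_rot: [[0.17, 0.985, 0.002], [0.985, -0.17, -0.001], [-0.0, 0.002, -1.0]]
contact_force: [-2.5, -1.8, 10.7]
finger_gap: 0.077
grip [0.6152 0.1489 0.1342]
claws in slots frame mm [ 0.6  0.1 -0.9]
time: 9.95
eef_pos: [0.615, 0.1456, 0.1149]
eef_rot: [[0.171, 0.985, 0.002], [0.985, -0.171, -0.001], [-0.001, 0.003, -1.0]]
contact_force: [-3.8, -2.3, 18.7]
finger_gap: 0.076
grip [0.6155 0.1489 0.1339]
claws in slots frame mm [ 1.   0.2 -1.3]
```

```bash
python3 -m handwheel '[{"jaw":0,"dx":0,"dy":-0.1,"dz":0.2,"wx":0,"wy":0,"wz":0},{"jaw":0,"dx":0,"dy":-0.1,"dz":0.35,"wx":0,"wy":0,"wz":0},{"jaw":0,"dx":0,"dy":-0.1,"dz":0.35,"wx":0,"wy":0,"wz":0}]' 90; python3 ov.py 8 0.0033
python3 - <<'E'
from plant import camera
import numpy as np
for n in("scene","top"):
    C=camera(n);np.savez(n+"9.npz",**C)
E
python3 ov.py 9 0.0033
```

```text
time: 10.25
eef_pos: [0.6152, 0.1456, 0.1148]
eef_rot: [[0.172, 0.985, 0.005], [0.985, -0.172, -0.002], [-0.001, 0.005, -1.0]]
contact_force: [-2.8, -2.9, 19.3]
finger_gap: 0.08
grip [0.6157 0.1489 0.1338]
claws in slots frame mm [ 1.2  0.3 -1.6]
grip [0.6157 0.1489 0.1338]
claws in slots frame mm [ 1.2  0.3 -1.6]
```

View pics/os9.png

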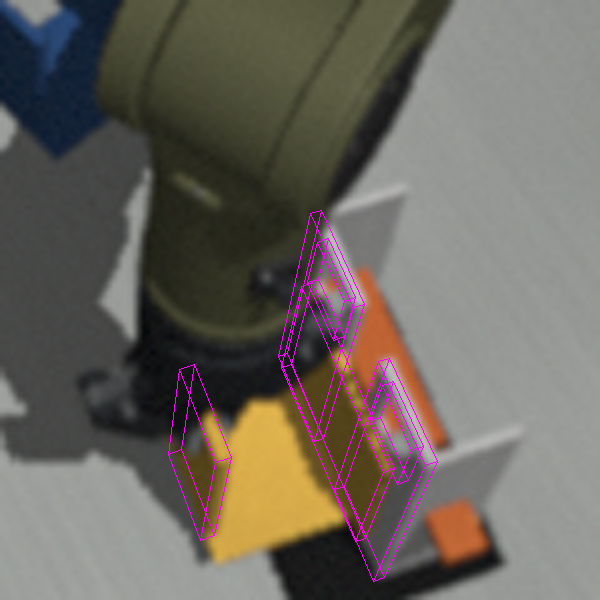

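View pics/ot9.png

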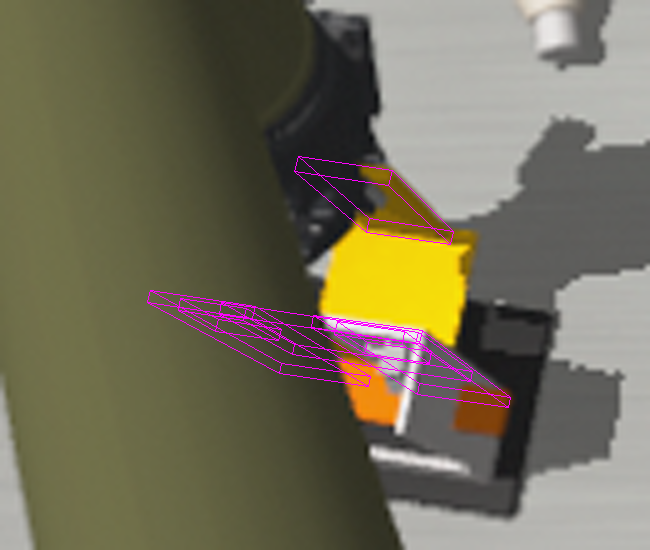

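```bash
python3 -m handwheel '[{"jaw":0,"dx":0,"dy":0,"dz":0,"wx":0,"wy":0,"wz":0},{"jaw":0,"dx":0,"dy":0,"dz":0,"wx":0,"wy":0,"wz":0}]' 20; python3 -m handwheel '[{"jaw":1.5,"dx":0,"dy":0,"dz":0,"wx":0,"wy":0,"wz":0},{"jaw":2.5,"dx":0,"dy":0,"dz":0,"wx":0,"wy":0,"wz":0},{"jaw":4,"dx":0,"dy":0,"dz":0,"wx":0,"wy":0,"wz":0},{"jaw":5,"dx":0,"dy":0,"dz":0,"wx":0,"wy":0,"wz":0},{"jaw":5,"dx":0,"dy":0,"dz":0,"wx":0,"wy":0,"wz":0}]' 20
```

```text
time: 10.55
eef_pos: [0.6153, 0.1458, 0.1154]
eef_rot: [[0.171, 0.985, 0.006], [0.985, -0.171, -0.001], [-0.001, 0.006, -1.0]]
contact_force: [-1.9, -1.6, 9.0]
finger_gap: 0.077
time: 11.05
eef_pos: [0.6152, 0.1458, 0.1151]
eef_rot: [[0.171, 0.985, 0.005], [0.985, -0.171, -0.001], [-0.0, 0.005, -1.0]]
contact_force: [-0.6, -0.3, -0.1]
finger_gap: 0.586
```

```bash
python3 -m handwheel '[{"jaw":5,"dx":0,"dy":0,"dz":-1.5,"wx":0,"wy":0,"wz":0},{"jaw":5,"dx":0,"dy":0,"dz":-4,"wx":0,"wy":0,"wz":0},{"jaw":5,"dx":0,"dy":0,"dz":-8,"wx":0,"wy":0,"wz":0},{"jaw":5,"dx":0,"dy":0,"dz":-12,"wx":0,"wy":0,"wz":0},{"jaw":5,"dx":0,"dy":0,"dz":-15,"wx":0,"wy":0,"wz":0}]' 20; python3 -m handwheel '[{"jaw":5,"dx":-4,"dy":0,"dz":0,"wx":0,"wy":0,"wz":0},{"jaw":5,"dx":-8,"dy":0,"dz":0,"wx":0,"wy":0,"wz":0},{"jaw":5,"dx":-12,"dy":0,"dz":0,"wx":0,"wy":0,"wz":0},{"jaw":5,"dx":-16,"dy":0,"dz":0,"wx":0,"wy":0,"wz":0},{"jaw":5,"dx":-20,"dy":0,"dz":0,"wx":0,"wy":0,"wz":0}]' 20
python3 -m handwheel '[{"jaw":5,"dx":-4,"dy":0,"dz":0,"wx":0,"wy":0,"wz":0},{"jaw":5,"dx":-8,"dy":0,"dz":0,"wx":0,"wy":0,"wz":0},{"jaw":5,"dx":-10,"dy":0,"dz":0,"wx":0,"wy":0,"wz":0}]' 20
python3 - <<'E'
from plant import camera
import numpy as np
for n in("scene","top"):
    C=camera(n);np.savez(n+"10.npz",**C)
E
cat > ovh.py <<'E'
import sys
from h import *
k=sys.argv[1]
for n in C: C[n]=np.load(n+k+".npz")
U=np.array([.5357,.1625,0]);RU=Rz(np.radians(-9.7))
T=U+[0,0,.125]+RU@np.array([.08,0,.01]);R=RU
S=box(T,R,np.array([-.08,-.052,-.105]),np.array([-.074,.052,.003]))+box(T,R,np.array([-.004,-.025,-.105]),np.array([.004,.025,.015]))
overlay("scene",S,240,220,120,120,5,"pics/os%s.png"%k);overlay("top",S,70,140,130,100,6,"pics/ot%s.png"%k)
E
python3 ovh.py 10
```

```text
time: 11.55
eef_pos: [0.615, 0.1466, 0.2693]
eef_rot: [[0.171, 0.985, 0.009], [0.985, -0.171, -0.001], [0.001, 0.009, -1.0]]
contact_force: [0.9, 0.6, -0.1]
finger_gap: 0.583
time: 12.05
eef_pos: [0.5805, -0.0518, 0.2706]
eef_rot: [[0.171, 0.985, 0.011], [0.985, -0.171, -0.001], [0.001, 0.011, -1.0]]
contact_force: [0.6, -0.0, 0.9]
finger_gap: 0.582
time: 12.35
eef_pos: [0.5624, -0.1553, 0.2718]
eef_rot: [[0.176, 0.984, 0.012], [0.984, -0.176, -0.004], [-0.001, 0.012, -1.0]]
contact_force: [0.3, 0.0, 0.2]
finger_gap: 0.587
```

View pics/os10.png

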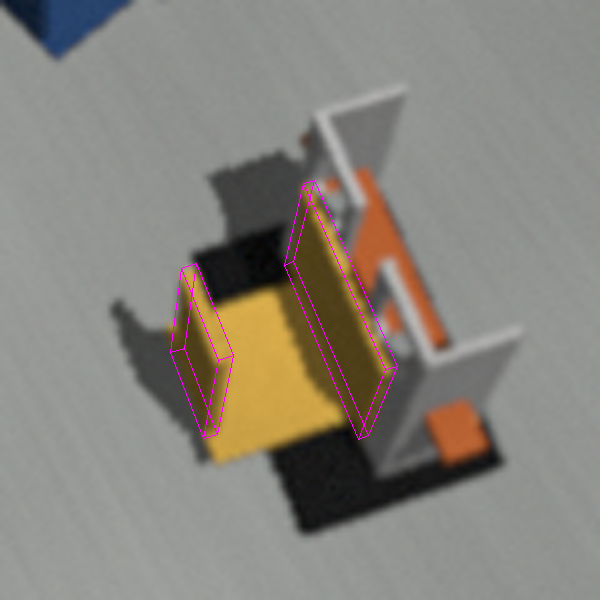

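View pics/ot10.png

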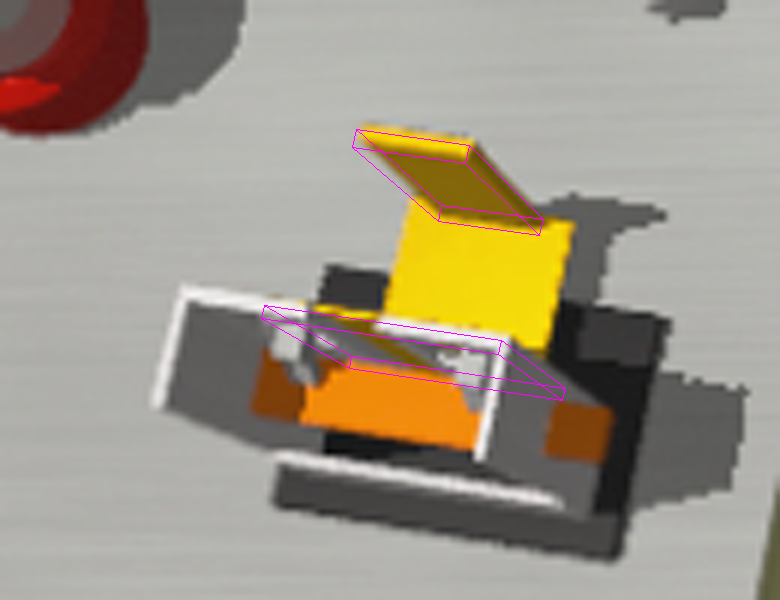

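Run:
```python
from h import *
from plant import models
A={n:np.load(n+"0.npz")["color"] for n in C};B={n:np.load(n+"10.npz")["color"] for n in C}
P=np.array([.5357,.1625,0])+Rz(np.radians(-9.7))@np.array([-.025,.085,.10])
for n in C: print(n,"10mm down ->",(proj(n,P-[0,0,.01])-proj(n,P)).round(2))
def cen(im,x0,x1,y0,y1):
    h=cv2.cvtColor(im,cv2.COLOR_RGB2HSV);m=((h[...,0]<16)&(h[...,1]>150)&(h[...,2]>60)).astype(float)[y0:y1,x0:x1]
    ys,xs=np.nonzero(m);return len(xs),xs.mean()+x0,ys.mean()+y0
for b,n in (((322,340,294,316),"scene"),((158,174,200,220),"top")):
    print(n,np.round(cen(A[n],*b),2),np.round(cen(B[n],*b),2))
for n in C:
    print([ (np.round(d["location"],1).tolist(),round(d["confidence"],2)) for d in models.mark_of(n,"claws")], "slots pred",proj(n,np.array([.5357,.1625,.125])).round(1))
c=np.hstack([cv2.resize(I["scene"][225:325,285:345,::-1],None,fx=6,fy=6,interpolation=cv2.INTER_CUBIC) for I in(A,B)]);cv2.imwrite("pics/ab.png",c)
```

```text
scene 10mm down -> [[-0.67  1.25]]
top 10mm down -> [[1.52 0.71]]
scene [ 99.   331.48 305.27] [103.   331.11 306.56]
top [ 92.   165.1  210.82] [ 91.   166.15 211.57]
[([307.3, 275.7], 0.69), ([181.1, 110.4], 0.63)] slots pred [[309.8 275.6]]
[([418.3, 175.0], 0.76), ([135.0, 197.2], 0.61)] slots pred [[134.3 196.6]]
```

View pics/ab.png

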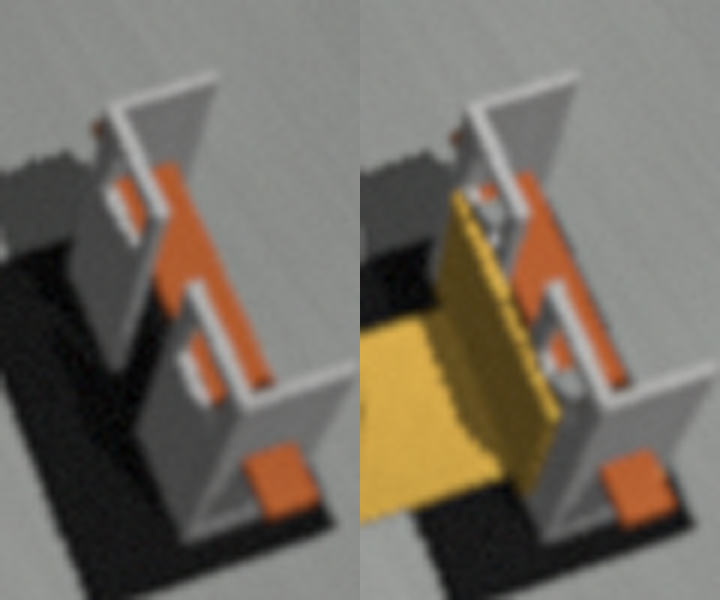

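Run:
```python
from h import *
for n,b in (("scene",(326,336,297,313)),("top",(159,173,203,218)),("top",(115,150,198,215))):
    A=np.load(n+"0.npz")["color"].astype(np.float32)
    o=lambda I:(I[...,0]-I[...,2])
    a=o(A);x0,x1,y0,y1=b
    for k in("8","9","10"):
        B=o(np.load(n+k+".npz")["color"].astype(np.float32))
        W=np.eye(2,3,dtype=np.float32)
        try:
            # restrict to template window from A, with translation
            cc,W=cv2.findTransformECC(a[y0:y1,x0:x1],B[y0-8:y1+8,x0-8:x1+8],np.float32([[1,0,8],[0,1,8]]),cv2.MOTION_TRANSLATION,(3,200,1e-5),None,1)
            print(n,b,k,(W[:,2]-8).round(2),round(cc,3))
        except Exception as e: print(n,k,"fail")
```

```text
scene (326, 336, 297, 313) 8 [-0.01 -0.  ] 1.0
scene (326, 336, 297, 313) 9 [-0.55  1.24] 0.998
scene (326, 336, 297, 313) 10 [-0.55  1.24] 0.998
top (159, 173, 203, 218) 8 [-0.    0.01] 1.0
top (159, 173, 203, 218) 9 [0.79 0.6 ] 0.991
top (159, 173, 203, 218) 10 [0.78 0.63] 0.99
top (115, 150, 198, 215) 8 [2.42 0.53] 0.518
top (115, 150, 198, 215) 9 [1.76 0.35] 0.33
top (115, 150, 198, 215) 10 [0.36 0.76] 0.835
```

The holder hangs and the bar reads about 9–9.6 mm down. The first press was on the tongue, so I'll check seating with one press directly on the back plate's top, above the claws.

```bash
python3 go.py 0.55 0.16 0.27 80.3;python3 go.py 0.55 0.16 0.27 -99.7; python3 -c "
from plant import telemetry;print(telemetry.observe()['joint_pos'])"
```

```text
shift cm [30.28 -6.64  0.12] rot [  0.6   0.5 -90.1] F [-0.5  0.5 -0.2] t 12.55
shift cm [30.28 -6.64  0.12] rot [ 0.5 -0.6 89.9] F [-0.5  0.5 -0.2] t 12.55
[ 0.66021935  0.18680605 -0.50914169  1.55818282  0.0903779   1.40841367
 -0.02667152]
```

```bash
python3 -m handwheel '[{"jaw":0,"dx":3,"dy":-0.6,"dz":0,"wx":0,"wy":0,"wz":-8},{"jaw":0,"dx":6,"dy":-1.2,"dz":0,"wx":0,"wy":0,"wz":-16},{"jaw":0,"dx":9,"dy":-1.9,"dz":0,"wx":0,"wy":0,"wz":-24},{"jaw":0,"dx":12,"dy":-2.6,"dz":0,"wx":0,"wy":0,"wz":-32},{"jaw":0,"dx":15,"dy":-3.3,"dz":0,"wx":0,"wy":0,"wz":-40}]' 40; python3 go.py 0.55 0.16 0.27 80.3
```

```text
time: 13.05
eef_pos: [0.5565, 0.0079, 0.272]
eef_rot: [[-0.511, 0.859, 0.013], [0.86, 0.511, 0.0], [-0.006, 0.011, -1.0]]
contact_force: [0.4, -0.4, 0.2]
finger_gap: -0.006
shift cm [13.41  7.21  0.19] rot [  0.4   0.6 -49.6] F [ 0.4 -0.4  0.2] t 13.05
```

```bash
python3 -m handwheel '[{"jaw":0,"dx":2.6,"dy":1.4,"dz":0,"wx":0,"wy":0,"wz":-8},{"jaw":0,"dx":5.2,"dy":2.8,"dz":0,"wx":0,"wy":0,"wz":-16},{"jaw":0,"dx":7.8,"dy":4.2,"dz":0,"wx":0,"wy":0,"wz":-24},{"jaw":0,"dx":10.4,"dy":5.6,"dz":0,"wx":0,"wy":0,"wz":-32},{"jaw":0,"dx":13.4,"dy":7.2,"dz":0,"wx":0.4,"wy":0.6,"wz":-40}]' 40; python3 go.py 0.55 0.16 0.27 80.3
```

```text
time: 13.55
eef_pos: [0.5488, 0.1632, 0.2729]
eef_rot: [[-0.947, 0.322, 0.002], [0.322, 0.947, 0.001], [-0.001, 0.002, -1.0]]
contact_force: [0.7, -0.2, -0.0]
finger_gap: 0.0
shift cm [-0.21 -0.27  0.29] rot [ 0.1  0.1 -9.1] F [ 0.7 -0.2 -0. ] t 13.55
```

```bash
python3 -m handwheel '[{"jaw":0,"dx":0,"dy":-0.2,"dz":0,"wx":0,"wy":0,"wz":-8},{"jaw":0,"dx":-0.1,"dy":-0.3,"dz":0.3,"wx":0.1,"wy":0.1,"wz":-9.1},{"jaw":0,"dx":-0.1,"dy":-0.3,"dz":0.3,"wx":0.1,"wy":0.1,"wz":-9.1}]' 40; python3 go.py 0.5485 0.16 0.16 80.3
```

```text
time: 13.85
eef_pos: [0.5484, 0.1605, 0.2697]
eef_rot: [[-0.986, 0.169, -0.001], [0.169, 0.986, -0.0], [0.001, -0.001, -1.0]]
contact_force: [-0.6, 0.3, 0.2]
finger_gap: -0.001
shift cm [-0.02 -0.04 10.97] rot [-0. -0. -0.] F [-0.6  0.3  0.2] t 13.85
```

```bash
python3 -m handwheel '[{"jaw":0,"dx":0,"dy":0,"dz":3,"wx":0,"wy":0,"wz":0},{"jaw":0,"dx":0,"dy":0,"dz":6,"wx":0,"wy":0,"wz":0},{"jaw":0,"dx":0,"dy":0,"dz":9,"wx":0,"wy":0,"wz":0},{"jaw":0,"dx":0,"dy":0,"dz":11,"wx":0,"wy":0,"wz":0},{"jaw":0,"dx":0,"dy":0,"dz":11,"wx":0,"wy":0,"wz":0}]' 40; python3 go.py 0.5485 0.16 0.145 80.3
python3 -m handwheel '[{"jaw":0,"dx":0,"dy":0,"dz":0.5,"wx":0,"wy":0,"wz":0},{"jaw":0,"dx":0,"dy":0,"dz":1,"wx":0,"wy":0,"wz":0},{"jaw":0,"dx":0,"dy":0,"dz":1.3,"wx":0,"wy":0,"wz":0}]' 40; python3 go.py 0.5485 0.16 0.145 80.3
```

```text
time: 14.35
eef_pos: [0.5465, 0.1587, 0.1567]
eef_rot: [[-0.985, 0.173, -0.006], [0.173, 0.985, -0.002], [0.006, -0.003, -1.0]]
contact_force: [0.6, 0.1, -0.3]
finger_gap: -0.0
shift cm [-0.18  0.17  1.17] rot [-0.2 -0.3 -0.3] F [ 0.6  0.1 -0.3] t 14.35
time: 14.65
eef_pos: [0.5469, 0.1586, 0.1441]
eef_rot: [[-0.985, 0.174, -0.005], [0.174, 0.985, -0.002], [0.005, -0.003, -1.0]]
contact_force: [0.7, -0.1, 0.4]
finger_gap: -0.0
shift cm [-0.13  0.17 -0.09] rot [-0.2 -0.3 -0.3] F [ 0.7 -0.1  0.4] t 14.65
```

```bash
python3 -m handwheel '[{"jaw":0,"dx":0,"dy":0,"dz":0.2,"wx":0,"wy":0,"wz":0},{"jaw":0,"dx":0,"dy":0,"dz":0.4,"wx":0,"wy":0,"wz":0}]'
python3 -m handwheel '[{"jaw":0,"dx":0,"dy":0,"dz":0.15,"wx":0,"wy":0,"wz":0},{"jaw":0,"dx":0,"dy":0,"dz":0.3,"wx":0,"wy":0,"wz":0}]'
```

```text
time: 14.85
eef_pos: [0.5472, 0.1587, 0.1406]
eef_rot: [[-0.985, 0.174, -0.004], [0.174, 0.985, -0.002], [0.004, -0.002, -1.0]]
contact_force: [0.1, -0.1, -0.3]
finger_gap: 0.003
time: 15.05
eef_pos: [0.5475, 0.1588, 0.1378]
eef_rot: [[-0.985, 0.174, -0.004], [0.174, 0.985, -0.002], [0.003, -0.002, -1.0]]
contact_force: [-1.6, -1.8, 7.7]
finger_gap: 0.002
```

```bash
python3 -m handwheel '[{"jaw":0,"dx":0,"dy":0,"dz":0.2,"wx":0,"wy":0,"wz":0},{"jaw":0,"dx":0,"dy":0,"dz":0.3,"wx":0,"wy":0,"wz":0},{"jaw":0,"dx":0,"dy":0,"dz":0.3,"wx":0,"wy":0,"wz":0}]'
python3 -m handwheel '[{"jaw":0,"dx":0,"dy":0,"dz":-1,"wx":0,"wy":0,"wz":0},{"jaw":0,"dx":0,"dy":0,"dz":-4,"wx":0,"wy":0,"wz":0},{"jaw":0,"dx":0,"dy":0,"dz":-8,"wx":0,"wy":0,"wz":0},{"jaw":0,"dx":0,"dy":0,"dz":-12,"wx":0,"wy":0,"wz":0},{"jaw":0,"dx":0,"dy":0,"dz":-13,"wx":0,"wy":0,"wz":0}]'
```

```text
time: 15.35
eef_pos: [0.5476, 0.1589, 0.1376]
eef_rot: [[-0.985, 0.174, -0.003], [0.174, 0.985, -0.003], [0.002, -0.004, -1.0]]
contact_force: [-5.2, -3.0, 16.2]
finger_gap: -0.003
time: 15.85
eef_pos: [0.55, 0.1606, 0.2728]
eef_rot: [[-0.985, 0.174, 0.005], [0.174, 0.985, -0.001], [-0.005, -0.001, -1.0]]
contact_force: [0.1, 0.3, 0.1]
finger_gap: 0.0
```

```bash
python3 go.py 0.55 -0.1 0.27 80.3; python3 -m handwheel '[{"jaw":0,"dx":0,"dy":-4,"dz":0,"wx":0,"wy":0,"wz":0},{"jaw":0,"dx":0,"dy":-8,"dz":0,"wx":0,"wy":0,"wz":0},{"jaw":0,"dx":0,"dy":-12,"dz":0,"wx":0,"wy":0,"wz":0},{"jaw":0,"dx":0,"dy":-16,"dz":0,"wx":0,"wy":0,"wz":0},{"jaw":0,"dx":0,"dy":-20,"dz":0,"wx":0,"wy":0,"wz":0}]'
python3 -m handwheel '[{"jaw":0,"dx":0,"dy":-4,"dz":0,"wx":0,"wy":0,"wz":0},{"jaw":0,"dx":0,"dy":-8,"dz":0,"wx":0,"wy":0,"wz":0},{"jaw":0,"dx":0,"dy":-10,"dz":0,"wx":0,"wy":0,"wz":0},{"jaw":0,"dx":0,"dy":-10,"dz":0,"wx":0,"wy":0,"wz":0}]'
python3 - <<'E'
from plant import camera
import numpy as np,cv2
for n in("scene","top"):
    C=camera(n);np.savez(n+"11.npz",**C)
a=lambda n,k:(lambda I:I[...,0]-I[...,2])(np.load(n+k+".npz")["color"].astype(np.float32))
for n,(x0,x1,y0,y1) in (("scene",(326,336,297,313)),("top",(159,173,203,218))):
    print(n,cv2.findTransformECC(a(n,"0")[y0:y1,x0:x1],a(n,"11")[y0-8:y1+8,x0-8:x1+8],np.float32([[1,0,8],[0,1,8]]),cv2.MOTION_TRANSLATION,(3,200,1e-5),None,1)[1][:,2]-8)
E
python3 ovh.py 11
```

```text
shift cm [ -4.53 -25.66   0.32] rot [-0.   0.3 -0.3] F [0.1 0.3 0.1] t 15.85
time: 16.35
eef_pos: [0.5146, -0.0378, 0.2728]
eef_rot: [[-0.985, 0.174, 0.005], [0.174, 0.985, -0.002], [-0.005, -0.001, -1.0]]
contact_force: [1.5, -0.0, 0.1]
finger_gap: 0.006
time: 16.75
eef_pos: [0.4961, -0.1405, 0.2723]
eef_rot: [[-0.984, 0.181, 0.004], [0.181, 0.984, -0.003], [-0.004, -0.002, -1.0]]
contact_force: [0.7, 0.4, 0.0]
finger_gap: 0.004
scene [-0.5753598  1.2285709]
top [0.810956  0.6223345]
```

View pics/os11.png

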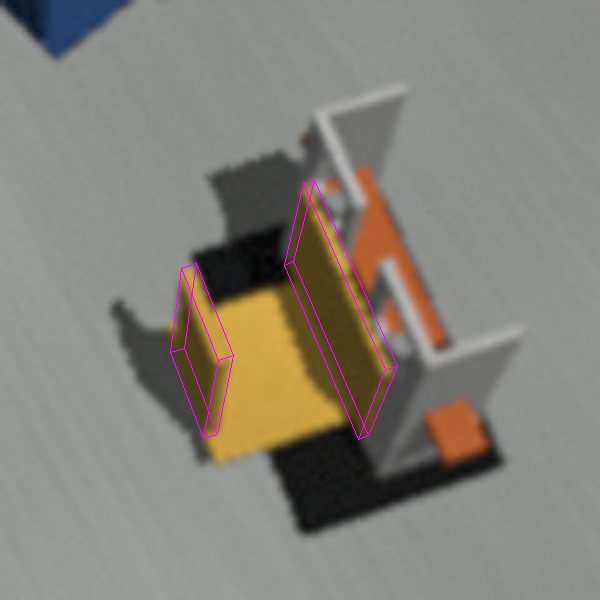

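View pics/ot11.png

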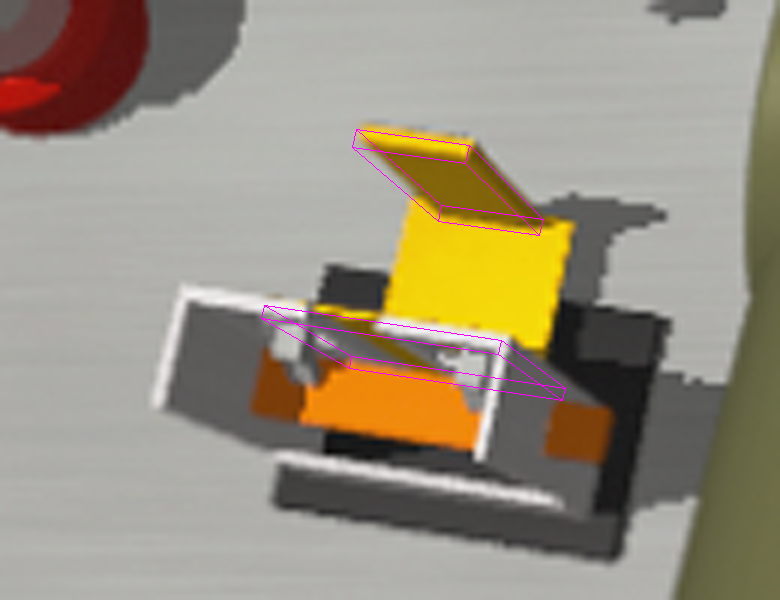

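No change under a 16 N press on the plate top, so it was already home. The pictures show both claws in their slots, the bar down and the robot clear. Handing in.

```bash
python3 -c "
from plant import ticket;print(ticket.hand_in())"
```

```text
the job is handed in; nothing more can be done
None
```

The yellow lantern holder is mounted on the uprights, hanging on its own with the latch bar pushed down. I handed in at about 17 s of the 42 s allowed. I took the leftmost of the two clawed yellow holders, put both claws into the slots while the bar was still up, and pressed down to a firm stop at about 19 N. Then I let go and backed away.

**Checks that agreed:**
- A second press with the shut fingers on the back plate's top met it at z ≈ 0.138 m, exactly where it should be when fully home. It did not move under 16 N.
- The last pictures show a claw in each slot and the holder unmoved after release, with the robot clear.

**Checks that were less exact:**
- The bar's travel measured about 9.6 mm in the scene camera and about 8.8 mm in the top camera, against the nominal 10 mm. The top camera sees less than a pixel of movement per 10 mm down its rows, so I trust that figure less.
- In the top picture the tongue sits about 1 pixel (1–2 mm) off the modelled home pose, which I put down to the camera calibration.

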